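# Start the induction hob under the pot

### The arm

A 7-joint arm with a two-finger parallel gripper is mounted at the origin on the work surface. World frame = base frame: x ahead of the robot, y to its left, z up, the work surface at z = 0. Lengths are in m, angles in rad, forces in N, time in s.
With the tool pointing down it reaches from about 0.35 to 0.775 m from the base axis. Payload 3.1 kg.
Tool frame: the origin (TCP) lies midway between the tips of the shut fingers; the grasp point (between the pads) lies 19 mm behind it; x points along the fingers, y is the direction in which the jaws open and shut, and the axes are right-handed (so a half turn about x gives the same grasp; the last joint's range is limited). The gripper opens to 85 mm and grips with 20 to 120 N. Pads are 22 mm wide; open, the fingers measure 114 mm over their backs; the gripper's body (76 mm by 85 mm) begins 54 mm behind the grasp point. The pads swing forward as they close: fully open they stand 13 mm farther back than shut.
Start: joints at [1.147, 0.311, 0.014, 1.512, -0.004, 1.319, -0.027], TCP at [0.205, -0.51, 0.198] pointing down, gripper open.
Joint ranges: [-2.7, 2.7], [-0.3, 1.91], [-1.27, 1.3], [0.12, 2.57], [-1.44, 4.58], [0.2, 2.03], [-3.05, 3.05]. Speed limits (rad/s): [2.79, 2.79, 3.14, 3.14, 3.14, 3.14, 3.14].

### API

Orientations are given as a unit quaternion [x, y, z, w].
In Python, from plant import r, imaging, job gives the robot as it stands.
- The arm moves only by the tool arm_command, never from a script. Its argument "targets" is text: rows parted by semicolons, each of 7 numbers parted by spaces: the turn, a rotation vector about the tool's x, y, z in rad, then the shift along the tool's x, y, z in cm, then the closure in counts, from 0 (fully open) to 255 (shut). In form: rx ry rz dx dy dz jaw; .... A call has 1 to 20 rows; each row is the pose to reach, as a shift and turn from the pose commanded when the call began, along the tool's axes at that moment; what a row does not reach only later rows make up. A row lasts 1/10 s, in which the tool goes at most 50 mm and 8.59 degrees, less where a joint would pass 70% of its speed; a pose out of reach is approached as far as the arm can. A call with a gripper value outside its range is refused whole. The fingers move at their own pace and stop on an object; "grip_force" is the grip in N (left out, the last holds). Time passes only in rows, so rows that repeat a pose let the fingers close. It gives the time, the measured TCP pose, the force and the opening at its end, in the units of the state.
- r.sense(): the state, without advancing time (a new reading comes with each control period).
- imaging.capture(name): name is "scene" or "top"; returns (picture, depth): 480x640x3 uint8, blue, green, red; 480x640 float32, m along the optical axis (not along the pixel's ray), 0 where there is no reading.
- imaging.camera_info(name): a dict with "mtx" (3x3 intrinsics, pixels), "dist_coeffs" ([k1, k2, p1, p2, k3] as OpenCV has them; the pictures are not rectified), "R" (3x3) and "t" (3): a world point X has camera coordinates R X + t. Camera axes: x right, y down, z forward; pixel columns grow to the right and rows downward; lengths in m; the calibration is good to about 2 mm. A picture is of the moment at which its call begins. camera_info takes no time and is no camera call.
- job.finish_job(): hands the job in, once; it reports no verdict.
The state is a dict: "t": time; "joints": joint angles; "joint_vel": joint speeds; "tau": joint torques, N m; "tool_pos": TCP position; "eef_rot": TCP orientation; "ft_force": force on the tool from outside, world axes, zero at the start; "torque": the same for the moment, N m; "gripper_width": finger opening in m.
Only numpy, scipy, OpenCV 4.12 (cv2) and the standard library are available. Lean on these libraries where they do the work, as an engineer would, in place of code of your own. Each camera call takes 0.05 s, during which the arm holds its last target. There are 200 camera calls.

### The job

Set the tall lidded pot heating on the two-zone induction hob: with the fingertips, lightly tap the on/off key, then the zone key for the side on which the pot stands, then the plus key, letting each key come up again before the next. Press each of them down until it gives, but never hard, and press no other key. Grasp nothing, and leave the pot, the pan and the other kitchen things where they stand.

Things in the scene. Friction and masses are not known exactly. Their poses are not given: they have to be found in the camera images.
- hob: Fixed two-zone induction hob: black slab 360 mm deep (x), 590 wide (y), 62 high. Origin: centre of its underside, on the table. Front (-x) faces the robot, left is +y. Zone centres: x +40, y +140 mm (left), y -140 (right). Along the front edge a row of six grey keys 8 mm proud of the deck; from the left: on/off, left zone, right zone, (display), minus, plus, timer; 55 mm or more apart.
- pot: Tall steel pot with lid and black knob, 1.5 kg or so, 176 mm across (loop handles along y reach 120 mm from its axis), 179 mm high with the knob. Stands on one of the hob's two zones, left or right, within 10 mm of its centre. Origin: centre of its underside, 62 mm above the table; its side is at least 80 mm from the centres of the keys.
- pan: Low black frying pan, 200 mm across, 42 mm high, its handle reaching 255 mm from its axis along its +x (to the back of the hob), standing on the other zone. Origin: centre of its underside. Leave it alone.
- beaker: Tall clear plastic beaker with blueberries in it, 100 mm across, 195 mm high, on the table left of the hob. Origin: centre of its underside. Leave it alone.
- punnet: Clear hinged plastic punnet of blueberries, 115 x 165 x 60 mm, on the table right of the hob. Origin: centre of its underside. Leave it alone.
- turner: Wooden turner lying flat along its x, 282 mm long, 48 mm wide, 14 mm high, on the table in front of the hob (between it and the robot). Origin: under the middle of its length. Leave it alone.
- onoff_top (a point): Centre of the top face of the on/off key: a round key 32 mm across, marked with an open ring and a stroke (power mark), the leftmost key. In the hob's frame it lies at x -145 mm, y +205 mm, z 70 mm while the key is up; it sinks with the key.
- onoff (a joint): How far the on/off key is pushed down, in m: 0 up, 0.006 at its stop. Its spring needs about 1.5 N to start it and 9 N at the stop, and lifts it again; it counts as pressed from 0.002 (about 4 N).
- zone_left_top (a point): Centre of the top face of the left zone's key: an oblong key 26 mm (x) by 38 mm (y), marked with two small circles of which the left one is filled, second from the left. In the hob's frame it lies at x -145 mm, y +115 mm, z 70 mm while the key is up; it sinks with the key.
- zone_left (a joint): How far the left zone's key is pushed down, in m: 0 up, 0.006 at its stop. Its spring needs about 1.5 N to start it and 9 N at the stop, and lifts it again; it counts as pressed from 0.002 (about 4 N).
- zone_right_top (a point): Centre of the top face of the right zone's key: an oblong key 26 mm (x) by 38 mm (y), marked with two small circles of which the right one is filled, third from the left. In the hob's frame it lies at x -145 mm, y +50 mm, z 70 mm while the key is up; it sinks with the key.
- zone_right (a joint): How far the right zone's key is pushed down, in m: 0 up, 0.006 at its stop. Its spring needs about 1.5 N to start it and 9 N at the stop, and lifts it again; it counts as pressed from 0.002 (about 4 N).
- minus_top (a point): Centre of the top face of the minus key: a round key 26 mm across, marked with a single bar, to the right of the small dark display. In the hob's frame it lies at x -145 mm, y -105 mm, z 70 mm while the key is up; it sinks with the key.
- minus (a joint): How far the minus key is pushed down, in m: 0 up, 0.006 at its stop. Its spring needs about 1.5 N to start it and 9 N at the stop, and lifts it again; it counts as pressed from 0.002 (about 4 N).
- plus_top (a point): Centre of the top face of the plus key: a round key 26 mm across, marked with a cross, next to the right of the minus key, second from the right end. In the hob's frame it lies at x -145 mm, y -160 mm, z 70 mm while the key is up; it sinks with the key.
- plus (a joint): How far the plus key is pushed down, in m: 0 up, 0.006 at its stop. Its spring needs about 1.5 N to start it and 9 N at the stop, and lifts it again; it counts as pressed from 0.002 (about 4 N).
- timer_top (a point): Centre of the top face of the timer key: a square key of 26 mm, marked with a clock face, the rightmost key. In the hob's frame it lies at x -145 mm, y -220 mm, z 70 mm while the key is up; it sinks with the key.
- timer (a joint): How far the timer key is pushed down, in m: 0 up, 0.006 at its stop. Its spring needs about 1.5 N to start it and 9 N at the stop, and lifts it again; it counts as pressed from 0.002 (about 4 N).
There are look-alikes about, which are no part of the job. There is more than one size of the pot; the job needs the largest.

How it is judged:
On the way, in this order (a step that is already met when the one before it is completed fails the run):
1. the on/off key is pressed, alone (value of joint onoff above 0.002 m and value of joint each of zone_left, zone_right, minus, plus, timer below 0.001 m), for 0.04 s.
2. then the key of the zone under the tall pot is pressed, alone (((y of pot in the frame of hob above 0 m and (value of joint zone_left above 0.002 m and value of joint each of onoff, zone_right, minus, plus, timer below 0.001 m)) or (y of pot in the frame of hob below 0 m and (value of joint zone_right above 0.002 m and value of joint each of onoff, zone_left, minus, plus, timer below 0.001 m)))), for 0.04 s.
3. then the plus key is pressed, alone (value of joint plus above 0.002 m and value of joint each of onoff, zone_left, zone_right, minus, timer below 0.001 m), for 0.04 s.
At the end, for the whole second after the job is handed in: All six keys are up again (pressed less than 1 mm); the pot, the pan, the beaker, the punnet and the turner are at rest, upright (within 0.1 rad) and within 15 mm of where they stood (value of joint each of onoff, zone_left, zone_right, minus, plus, timer below 0.001 m and distance of each of pot, pan, beaker, punnet, turner from where it was at the start of the episode below 0.015 m and angle between each of pot, pan, beaker, punnet, turner's own z axis and vertical below 0.1 rad and linear speed of each of pot, pan, beaker, punnet, turner below 0.02 m/s); the robot touches nothing.
It fails at once if the minus key or the timer key pressed (more than 1.5 mm) (value of joint any of minus, timer above 0.0015 m).
It fails at once if the key of the pan's zone pressed (more than 1.5 mm) ((y of pot in the frame of hob above 0 m and value of joint zone_right above 0.0015 m) or (y of pot in the frame of hob below 0 m and value of joint zone_left above 0.0015 m)).
It fails at once if the hob or a key pressed hard (more than 20 N) (contact force between hob and the fingers above 20 N).
It fails at once if the hob or a key pushed with some other part of the arm than the fingers (contact force between hob and the arm above 2 N).
It fails at once if the pot, pan, beaker, punnet or turner gripped or leant on with the fingers (more than 5 N), or lifted, carried or pushed away (more than 15 mm) (distance of any of pot, pan, beaker, punnet, turner from where it was at the start of the episode above 0.015 m or contact force between the fingers and pot above 5 N or contact force between the fingers and pan above 5 N or contact force between the fingers and beaker above 5 N or contact force between the fingers and punnet above 5 N or contact force between the fingers and turner above 5 N).
It also fails if it takes over 51 s, if anything falls off the work surface, if the arm or the gripper's body presses on something with over 40 N, if the wrist force passes 120 N, or if a joint passes its speed limit or range.

## Working session

There is one attempt and no reset: what is moved stays moved. The work goes in short steps, Python scripts to look and compute and a tool call to move; the robot and the scene stay as the last step left them, time stands still between calls to the robot, and variables do not carry over. Pictures are saved under pics/ and viewed, about 8 in all and at most 12, crops included, and the job is handed in when it is done.

Besides the shell and the picture viewer there is one more tool, called after "Call:" as name(argument=value, ...) on one line, values as JSON. arm_command: Moves the arm, as the interface text tells. Its arguments: {"type":"object","properties":{"targets":{"type":"string"},"grip_force":{"type":"number"}},"required":["targets"]}

```bash
mkdir -p pics; python3 - <<'E'
from plant import r, imaging
import cv2
print(r.sense())
for n in("scene","top"):
    p,d=imaging.capture(n); cv2.imwrite(f"pics/{n}0.png",p)
    i=imaging.camera_info(n); print(n,i)
E
```

```text
{'t': 0.0, 'joints': array([ 1.1473096 ,  0.31168524,  0.01400916,  1.51307038, -0.0044274 ,
        1.319163  , -0.02720005]), 'joint_vel': array([-5.37594594e-04,  3.28581311e-04, -4.49841146e-05, -5.20177408e-04,
       -5.70575977e-04, -3.94873995e-04, -1.64494332e-03]), 'tau': array([ 3.24002167e-04, -3.79916561e+01,  1.45924073e-01, -2.30592227e+01,
        1.22562598e-02,  1.37010589e-02,  1.31986786e-05]), 'tool_pos': array([ 0.20463052, -0.50965565,  0.19703798]), 'eef_rot': array([-0.69407901, -0.13497351,  0.69443744, -0.13339082]), 'ft_force': array([-0.29368818,  0.0404754 ,  0.34129169]), 'torque': array([ 0.01489151,  0.04459097, -0.01652093]), 'gripper_width': 0.08507791948175415}
scene {'mtx': array([[598.09791442,   0.        , 322.40966462],
       [  0.        , 598.09791442, 241.12132358],
       [  0.        ,   0.        ,   1.        ]]), 'dist_coeffs': array([-0.17514197,  0.        ,  0.        ,  0.        ,  0.        ]), 'R': array([[-0.82741533,  0.56111702,  0.02305558],
       [ 0.32569086,  0.51289473, -0.79426976],
       [-0.45750337, -0.64968199, -0.60712765]]), 't': array([ 0.49819955, -0.05312062,  2.13366363])}
top {'mtx': array([[502.4474761 ,   0.        , 321.27520691],
       [  0.        , 502.4474761 , 234.32532324],
       [  0.        ,   0.        ,   1.        ]]), 'dist_coeffs': array([-0.12672823,  0.        ,  0.        ,  0.        ,  0.        ]), 'R': array([[ 1.56994115e-02, -9.99876714e-01, -2.91622277e-04],
       [-9.91878669e-01, -1.55370139e-02, -1.26235125e-01],
       [ 1.26215031e-01,  2.27107108e-03, -9.92000307e-01]]), 't': array([-0.10790501,  0.50856693,  1.39586297])}
```

View pics/top0.png

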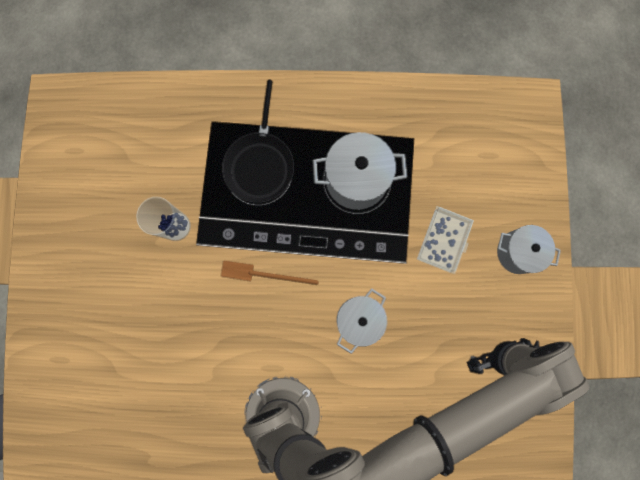

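View pics/scene0.png

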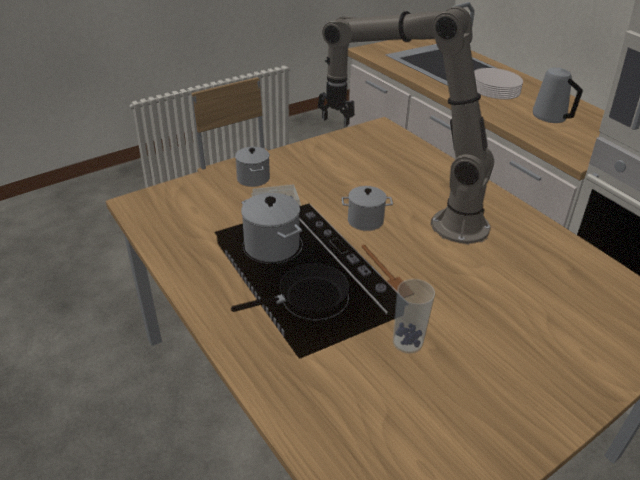

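The pot is on the right zone, with the pan on the left. In the top picture the keys lie along row 234–247, with on/off at about (228,234), right zone (284,239) and plus (359,246). I'll enlarge that strip.

```bash
cat > h.py <<'E'
import numpy as np, cv2
from plant import r, imaging
from scipy.spatial.transform import Rotation as Ro
def world(name,uv,z):
    i=imaging.camera_info(name)
    n=cv2.undistortPoints(np.float64(uv).reshape(-1,1,2),i["mtx"],i["dist_coeffs"])[:,0]
    R,t=i["R"],i["t"]; c=-R.T@t
    d=np.c_[n,np.ones(len(n))]@R
    return c+d*((z-c[2])/d[:,2])[:,None]
def toolshift(p):
    s=r.sense(); return Ro.from_quat(s["eef_rot"]).inv().apply(np.array(p)-s["tool_pos"])*100
E
python3 - <<'E'
import cv2
p=cv2.imread("pics/top0.png")[212:272,210:410]
cv2.imwrite("pics/c1.png",cv2.resize(p,None,fx=4,fy=4,interpolation=cv2.INTER_CUBIC))
from h import *
print(world("top",[(228,234),(284,239),(340,244),(359.5,246),(381,247)],.07))
print(Ro.from_quat(r.sense()["eef_rot"]).as_matrix().round(3))
E
```

```text
[[ 0.50223999  0.15919565  0.07      ]
 [ 0.49074537  0.00285177  0.07      ]
 [ 0.47928162 -0.1521048   0.07      ]
 [ 0.47455841 -0.20601697  0.07      ]
 [ 0.4726792  -0.26553605  0.07      ]]
[[-0.001  0.373 -0.928]
 [ 0.002 -0.928 -0.373]
 [-1.    -0.002  0.   ]]
```

View pics/c1.png

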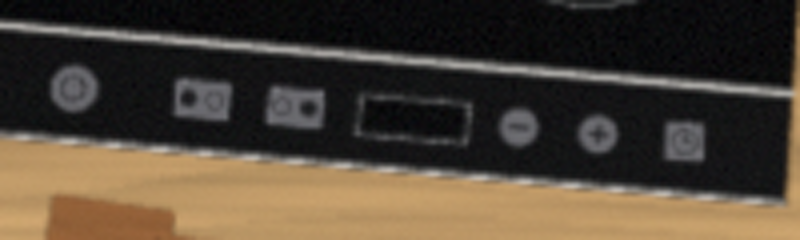

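The crop shows on/off (74,88), left zone (203,100), right zone (295,107, right dot filled), minus (519,128), plus (598,134) and timer (685,142). Next I fit the hob pose to all six.

```bash
python3 - <<'E'
from h import *
c=np.array([(74,88),(203,100),(295,107),(519,128),(598,134),(685,142)])
uv=(c+.5)/4-.5+[210,212]
w=world("top",uv,.07)[:,:2]
h=np.array([[-.145,y] for y in(.205,.115,.05,-.105,-.16,-.22)])
R,_=Ro.align_vectors(np.c_[w-w.mean(0),np.zeros(6)],np.c_[h-h.mean(0),np.zeros(6)])
yaw=R.as_rotvec()[2]; M=R.as_matrix()[:2,:2]; t=w.mean(0)-M@h.mean(0)
f=h@M.T+t
print(yaw,t,"\n",f,"\n",(w-f)*1000)
print("pot z zone R", M@[.04,-.14]+t, "pot top px->", world("top",[(361,163)],.241))
print("small pot knob",world("top",[(362,322)],.12), "handles",world("top",[(347,349),(376,292)],.08),"turner",world("top",[(317,282),(222,270)],.014),"punnet",world("top",[(440,207),(473,218)],.06))
for k in(0,2,4): print(k,toolshift([*f[k],.12]))
E
```

```text
-0.07275705040261182 [ 0.63295519 -0.05616371] 
 [[ 0.50324084  0.15883441]
 [ 0.49669848  0.06907251]
 [ 0.49197345  0.00424448]
 [ 0.48070605 -0.15034545]
 [ 0.47670794 -0.20519994]
 [ 0.47234637 -0.2650412 ]] 
 [[ 0.0548319   0.05203316]
 [-0.37295608 -0.49811409]
 [ 0.48449204  0.38143983]
 [-0.41014403 -0.02205584]
 [ 0.26319179  0.2355354 ]
 [-0.01941561 -0.14883845]]
pot z zone R [ 0.66267236 -0.19870103] pot top px-> [[ 0.66320252 -0.19596064  0.241     ]]
small pot knob [[ 0.26914262 -0.21045068  0.12      ]] handles [[ 0.19460152 -0.17402165  0.08      ]
 [ 0.34859707 -0.2510799   0.08      ]] turner [[ 0.37548263 -0.08985087  0.014     ]
 [ 0.40488073  0.18331351  0.014     ]] punnet [[ 0.58978705 -0.43438087  0.06      ]
 [ 0.55998854 -0.5288591   0.06      ]]
0 [  7.81480214 -50.89806019 -52.62286243]
2 [  7.78618161 -36.97265761 -45.81607583]
4 [  7.74740541 -18.10598315 -36.59397786]<stdin>:6: UserWarning: Optimal rotation is not uniquely or poorly defined for the given sets of vectors.
```

Call:
arm_command(targets="0 0 0 -5 0 0 255;0 0 0 -5 -3 -3 255;0 0 0 -5 -51 -52.7 255;0 0 0 -5 -51 -52.7 255;0 0 0 -5 -51 -52.7 255;0 0 0 -5 -51 -52.7 255;0 0 0 -5 -51 -52.7 255;0 0 0 -5 -51 -52.7 255;0 0 0 -5 -51 -52.7 255;0 0 0 -5 -51 -52.7 255;0 0 0 -5 -51 -52.7 255;0 0 0 -5 -51 -52.7 255;0 0 0 -5 -51 -52.7 255;0 0 0 -5 -51 -52.7 255;0 0 0 -5 -51 -52.7 255;0 0 0 -5 -51 -52.7 255;0 0 0 -5 -51 -52.7 255;0 0 0 -5 -51 -52.7 255;0 0 0 -5 -51 -52.7 255;0 0 0 -5 -51 -52.7 255")

```text
t: 2.1
tool_pos: [0.504, 0.1572, 0.2481]
eef_rot: [-0.694, -0.133, 0.695, -0.134]
ft_force: [0.7, -0.4, 0.7]
gripper_width: -0.0
```

```bash
python3 - <<'E'
from h import *
print(r.sense()); print(toolshift([.5032,.1588,.09]))
print(Ro.from_quat(r.sense()["eef_rot"]).as_matrix().round(3))
E
```

```text
{'t': 2.1, 'joints': array([ 0.17472272,  0.31030674, -0.67550589,  1.45715512,  0.19511419,
        1.44231639, -1.69447171]), 'joint_vel': array([ 0.00329872, -0.00440068, -0.00422007, -0.00319198, -0.0014779 ,
       -0.00289555, -0.00177279]), 'tau': array([-3.41986092e-01, -3.31474185e+01, -4.63698238e+00, -2.31533700e+01,
       -8.87663540e-03, -7.65717152e-03,  2.21446520e-03]), 'tool_pos': array([0.50397824, 0.15720571, 0.24806678]), 'eef_rot': array([-0.69438947, -0.13259932,  0.69453383, -0.13365419]), 'ft_force': array([ 0.66663231, -0.40972459,  0.72014235]), 'torque': array([-0.04202505, -0.00369806,  0.03091435]), 'gripper_width': -1.1804218537512257e-05}
[ 1.58064143e+01 -1.99458244e-01  5.74052278e-03]
[[ 0.     0.37  -0.929]
 [-0.002 -0.929 -0.37 ]
 [-1.     0.001  0.   ]]
```

Call:
arm_command(targets="0 0 0 4 -0.2 0 255;0 0 0 8 -0.2 0 255;0 0 0 12 -0.2 0 255;0 0 0 14.5 -0.2 0 255;0 0 0 15.8 -0.2 0 255;0 0 0 15.8 -0.2 0 255;0 0 0 15.8 -0.2 0 255")

```text
t: 2.8
tool_pos: [0.5043, 0.161, 0.0914]
eef_rot: [0.695, 0.134, -0.693, 0.134]
ft_force: [1.4, 0.5, 0.4]
gripper_width: 0.0001
```

```bash
python3 - <<'E'
from h import *
print(toolshift([.5032,.1588,.07]), r.sense()["ft_force"])
p,_=imaging.capture("scene")
a=cv2.resize(p[210:330,300:440],None,fx=4,fy=4,interpolation=cv2.INTER_CUBIC)
cv2.imwrite("pics/s1.png",a)
E
```

```text
[2.14288915 0.16595693 0.19210937] [1.39264217 0.52771441 0.39262152]
```

View pics/s1.png

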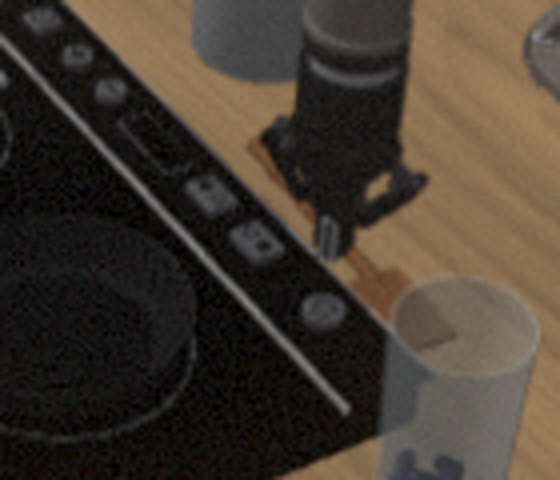

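The fingertips at crop (332,250) look farther from the on/off key (323,311) than 20 mm of height would explain. I'll project the expected points to check.

```bash
python3 - <<'E'
from h import *
def proj(n,P):
    i=imaging.camera_info(n); return cv2.projectPoints(np.float64(P),cv2.Rodrigues(i["R"])[0],i["t"],i["mtx"],i["dist_coeffs"])[0][:,0]
s=r.sense();t=s["tool_pos"]
x=proj("scene",[t,[.5032,.1588,.07],[.492,.0042,.07],[.4767,-.2052,.07]])
print(x, (x-[300,210])*4)
print(proj("top",[t]),t)
p,d=imaging.capture("scene"); print(d[268:292:3,375:392:3])
p,_=imaging.capture("top")
cv2.imwrite("pics/t1.png",cv2.resize(p[180:320,180:380],None,fx=4,fy=4,interpolation=cv2.INTER_CUBIC))
E
```

```text
[[381.74831508 282.57708147]
 [380.96446293 287.47825917]
 [352.91074795 258.33946945]
 [319.50168295 223.62314795]] [[326.99326034 290.30832588]
 [323.85785171 309.91303667]
 [211.64299182 193.3578778 ]
 [ 78.00673178  54.49259178]]
[[225.75839087 232.07194061]] [0.50472327 0.161427   0.09190591]
[[1.9291786 1.9377301 1.7004982 1.6981478 1.6967661 1.9361378]
 [1.8250132 1.9258716 1.7102189 1.6950003 1.7099562 1.9244101]
 [1.8184272 1.8122598 1.704662  1.70395   1.9004076 1.8926249]
 [1.814897  1.7993151 1.8076802 1.8994616 1.9015487 1.8865027]
 [1.7951664 1.7906739 1.8092867 1.7923671 1.8915133 1.872594 ]
 [1.7840899 1.7797667 1.788139  1.7816931 1.784721  1.8620547]
 [1.7769568 1.7598894 1.7608726 1.7600646 1.771919  1.772412 ]
 [1.7625873 1.7487706 1.7454948 1.7593143 1.7653188 1.7596   ]]
```

View pics/t1.png

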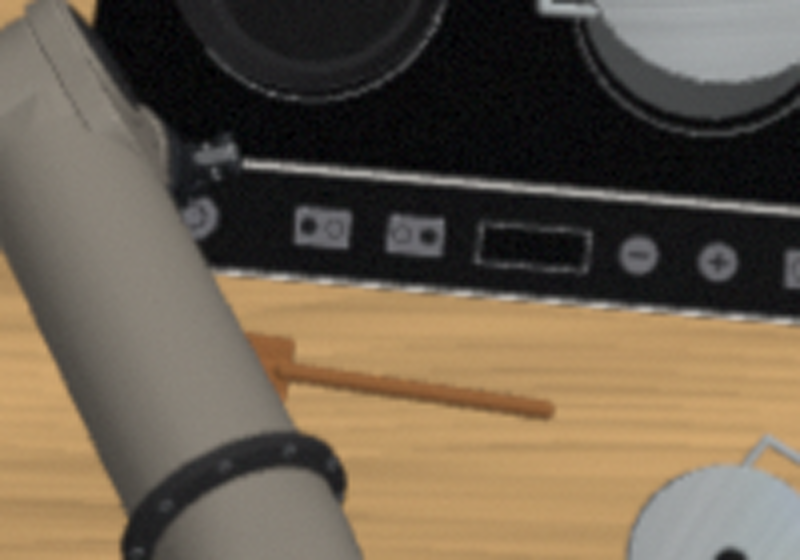

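The top view shows the forearm covering most of the on/off key at (200,215), so it can't settle the tip position. I'll measure the tip from the scene depth.

```bash
python3 - <<'E'
from h import *
i=imaging.camera_info("scene")
def bp(u,v,z):
    n=cv2.undistortPoints(np.float64([[[u,v]]]),i["mtx"],i["dist_coeffs"])[0,0]
    return i["R"].T@(np.array([n[0]*z,n[1]*z,z])-i["t"])
p,d=imaging.capture("scene")
for u,v in [(381,266),(384,266),(387,266),(382,270),(384,270),(382,272),(383,273),(384,273),(383,274),(383,275),(381,289),(380,288),(354,259),(353,258)]: print(u,v,d[v,u],bp(u,v,d[v,u]).round(4))
print("tcp depth",i["R"][2]@r.sense()["tool_pos"]+i["t"][2], r.sense()["t"])
E
```

```text
381 266 1.6980933 [0.5139 0.1605 0.1584]
384 266 1.6829321 [0.5149 0.174  0.1683]
387 266 1.6876736 [0.5053 0.176  0.1654]
382 270 1.7000041 [0.5143 0.1669 0.1482]
384 270 1.6966983 [0.5113 0.172  0.1504]
382 272 1.7059425 [0.513  0.1664 0.1398]
383 273 1.7050248 [0.512  0.17   0.1382]
384 273 1.7061745 [0.5091 0.171  0.1375]
383 274 1.7090174 [0.5109 0.1693 0.1333]
383 275 1.7133521 [0.5095 0.1683 0.1282]
381 289 1.7457432 [0.5107 0.1678 0.0745]
380 288 1.7536012 [0.5082 0.1603 0.0715]
354 259 1.8545947 [0.4942 0.0125 0.074 ]
353 258 1.8663502 [0.49  0.002 0.069]
tcp depth 1.74220546358989 3.0
```

Call:
arm_command(targets="0 0 0 0.5 0.1 0.1 255;0 0 0 1.0 0.1 0.1 255;0 0 0 1.4 0.1 0.1 255;0 0 0 1.6 0.1 0.1 255;0 0 0 1.6 0.1 0.1 255;0 0 0 1.6 0.1 0.1 255")

```text
t: 3.6
tool_pos: [0.5026, 0.1599, 0.074]
eef_rot: [-0.694, -0.134, 0.694, -0.134]
ft_force: [0.2, 0.3, -0.6]
gripper_width: 0.0002
```

```bash
python3 - <<'E'
from h import *
s=r.sense();print(s["tool_pos"],s["ft_force"])
p,d=imaging.capture("scene")
cv2.imwrite("pics/s2.png",cv2.resize(p[230:310,340:420],None,fx=7,fy=7,interpolation=cv2.INTER_CUBIC))
E
```

```text
[0.50261354 0.15991486 0.07399629] [ 0.17941642  0.34103844 -0.61550301]
```

View pics/s2.png

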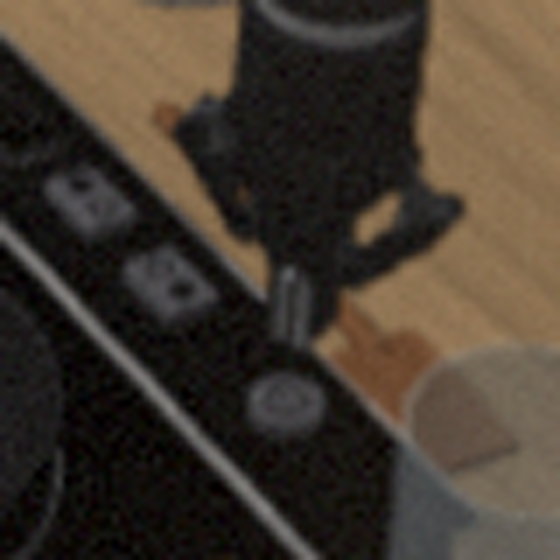

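The tip bottom is at crop (292,347) and the key at (285,403), so the tip still looks about 30 mm above the key even though the reported TCP is at 74 mm. I'll go down in small steps and watch the force.

Call:
arm_command(targets="0 0 0 0.1 0 0 255;0 0 0 0.2 0 0 255;0 0 0 0.3 0 0 255;0 0 0 0.3 0 0 255")

```text
t: 4.05
tool_pos: [0.5025, 0.1597, 0.0709]
eef_rot: [-0.694, -0.134, 0.694, -0.134]
ft_force: [0.8, 0.4, -0.6]
gripper_width: -0.0
```

Call:
arm_command(targets="0 0 0 0.1 0 0 255;0 0 0 0.2 0 0 255;0 0 0 0.2 0 0 255")

```text
t: 4.35
tool_pos: [0.5025, 0.1597, 0.0689]
eef_rot: [-0.694, -0.134, 0.694, -0.134]
ft_force: [-0.4, -1.0, -0.5]
gripper_width: 0.0001
```

Call:
arm_command(targets="0 0 0 0.1 0 0 255;0 0 0 0.2 0 0 255;0 0 0 0.2 0 0 255")

```text
t: 4.65
tool_pos: [0.5025, 0.1597, 0.0669]
eef_rot: [-0.694, -0.134, 0.694, -0.134]
ft_force: [-0.0, -0.2, 1.2]
gripper_width: -0.0003
```

```bash
python3 - <<'E'
from h import *
i=imaging.camera_info("scene")
D=[];P=[]
for k in range(6):
    p,d=imaging.capture("scene"); D.append(d);P.append(p)
d=np.median(D,0); p=np.mean(P,0).astype(np.uint8)
np.save("d.npy",d)
print("rows 274..290, cols 376..388 depth mm")
for v in range(272,291): print(v,(d[v,374:390]*1000).astype(int))
print(r.sense()["tool_pos"],r.sense()["ft_force"])
for v in range(272,284,2):
  for u in (380,382,384):
    z=d[v,u];n=cv2.undistortPoints(np.float64([[[u,v]]]),i["mtx"],i["dist_coeffs"])[0,0]
    print(u,v,(i["R"].T@(np.array([n[0]*z,n[1]*z,z])-i["t"])).round(3))
E
```

```text
rows 274..290, cols 376..388 depth mm
272 [1827 1823 1822 1830 1723 1719 1713 1708 1708 1708 1701 1700 1702 1702
 1704 1691]
273 [1821 1820 1821 1816 1722 1723 1714 1709 1707 1711 1709 1711 1707 1711
 1719 1694]
274 [1815 1819 1813 1818 1726 1727 1716 1716 1710 1711 1714 1709 1709 1713
 1719 1889]
275 [1812 1813 1815 1811 1725 1728 1720 1717 1715 1715 1717 1714 1712 1717
 1728 1893]
276 [1810 1810 1810 1811 1733 1720 1719 1720 1716 1716 1716 1714 1713 1721
 1727 1893]
277 [1807 1804 1806 1807 1734 1723 1726 1718 1719 1722 1718 1715 1714 1726
 1894 1891]
278 [1802 1801 1806 1801 1807 1728 1726 1723 1721 1720 1719 1722 1720 1727
 1901 1887]
279 [1795 1799 1799 1802 1799 1730 1727 1725 1721 1723 1725 1720 1724 1897
 1890 1892]
280 [1795 1794 1791 1795 1794 1730 1730 1731 1726 1724 1724 1725 1892 1895
 1892 1874]
281 [1789 1796 1796 1792 1791 1794 1789 1726 1729 1730 1790 1794 1791 1872
 1872 1871]
282 [1787 1789 1792 1786 1789 1787 1790 1788 1790 1791 1789 1791 1788 1791
 1868 1869]
283 [1788 1782 1785 1785 1784 1786 1783 1786 1781 1785 1786 1784 1784 1783
 1783 1779]
284 [1784 1778 178
[... 467 characters left out ...]
1751 1754 1751 1762 1761
 1761 1760]
290 [1760 1756 1754 1754 1749 1747 1749 1747 1748 1747 1748 1755 1758 1755
 1755 1758]
[0.50268136 0.15981613 0.06712681] [-0.10603467  0.28093996  0.7173155 ]
380 272 [0.514 0.159 0.135]
382 272 [0.511 0.165 0.138]
384 272 [0.511 0.172 0.143]
380 274 [0.514 0.16  0.128]
382 274 [0.512 0.167 0.132]
384 274 [0.506 0.168 0.13 ]
380 276 [0.514 0.161 0.122]
382 276 [0.511 0.166 0.124]
384 276 [0.506 0.17  0.124]
380 278 [0.513 0.161 0.113]
382 278 [0.511 0.167 0.116]
384 278 [0.507 0.171 0.117]
380 280 [0.512 0.161 0.105]
382 280 [0.51  0.167 0.108]
384 280 [0.506 0.171 0.11 ]
380 282 [0.484 0.131 0.061]
382 282 [0.479 0.134 0.062]
384 282 [0.474 0.138 0.062]
```

Depth puts the fingertip bottom at z≈0.103 while the reported TCP is 0.067, about 36 mm of disagreement. In xy it agrees. I'll trust depth plus force and carry on in guarded steps.

Call:
arm_command(targets="0 0 0 0.2 0 0 255;0 0 0 0.4 0 0 255;0 0 0 0.4 0 0 255")

```text
t: 5.25
tool_pos: [0.5023, 0.1596, 0.0626]
eef_rot: [-0.694, -0.134, 0.695, -0.134]
ft_force: [-0.0, -0.7, -1.1]
gripper_width: -0.0001
```

Call:
arm_command(targets="0 0 0 0.2 0 0 255;0 0 0 0.4 0 0 255;0 0 0 0.4 0 0 255")

```text
t: 5.55
tool_pos: [0.5024, 0.1597, 0.0587]
eef_rot: [-0.694, -0.134, 0.695, -0.134]
ft_force: [-0.3, 0.5, 0.2]
gripper_width: 0.0001
```

Call:
arm_command(targets="0 0 0 0.3 0 0 255;0 0 0 0.6 0 0 255;0 0 0 0.6 0 0 255")

```text
t: 5.85
tool_pos: [0.5022, 0.1596, 0.0525]
eef_rot: [-0.694, -0.134, 0.695, -0.134]
ft_force: [-0.3, -0.6, -0.2]
gripper_width: 0.0001
```

Call:
arm_command(targets="0 0 0 0.3 0 0 255;0 0 0 0.6 0 0 255;0 0 0 0.6 0 0 255")

```text
t: 6.15
tool_pos: [0.5022, 0.1596, 0.0465]
eef_rot: [-0.694, -0.134, 0.695, -0.134]
ft_force: [-0.9, -0.0, -0.4]
gripper_width: -0.0
```

```bash
cat >> h.py <<'E'
def tip(u0,u1,v0,v1,n=4):
    "lowest finger pixels: depth nearer than the scene behind, as world points"
    i=imaging.camera_info("scene")
    d=np.median([imaging.capture("scene")[1] for _ in range(n)],0)
    P=[]
    for v in range(v0,v1):
        for u in range(u0,u1):
            z=d[v,u];q=cv2.undistortPoints(np.float64([[[u,v]]]),i["mtx"],i["dist_coeffs"])[0,0]
            P.append([u,v,*(i["R"].T@(np.array([q[0]*z,q[1]*z,z])-i["t"]))])
    return np.array(P)
E
python3 - <<'E'
from h import *
P=tip(374,392,276,296)
print(r.sense()["tool_pos"],r.sense()["ft_force"])
for v in range(276,296):
    a=P[P[:,1]==v]; print(v,(a[:,4]*1000).astype(int))
E
```

```text
[0.50274162 0.15984992 0.04714951] [-0.01803685 -0.24661797  1.01049712]
276 [ 64  62  63  63 113 119 116 118 124 127 126 129 127 127 135 135 137 138]
277 [ 60  62  62  61 108 113 117 117 118 126 123 127 120 125 128 133 134 133]
278 [ 60  62  59  61 108 115 111 116 116 118 120 116 119 112 125 127 130 132]
279 [ 63  60  61  62  99 106 108 110 113 114 110 115 115 108   1  -2   4  13]
280 [ 60  64  65  94  98 106 105 106 111 110 110 111 107 101  -2   8  12  10]
281 [ 63  63  62  93  92  98 102 101 106 102 103 106 103  97   6  12  17  11]
282 [ 58  62  65  61  90  96 100  98 102 101 102 102  99  95   7  10  11  13]
283 [63 63 59 64 86 93 95 97 96 99 95 96 91 65 61 65 10 11]
284 [59 63 63 59 62 88 88 91 95 92 92 89 62 65 63 64 63  9]
285 [64 62 62 69 70 85 88 88 91 89 75 71 65 66 66 64 63 64]
286 [64 60 71 72 67 70 81 86 73 74 72 72 71 64 67 64 67 63]
287 [61 60 69 72 71 73 75 72 72 73 69 72 72 67 67 66 63 63]
288 [60 63 71 72 72 71 73 75 73 72 74 72 64 65 62 65 62 64]
289 [62 60 67 73 71 72 68 73 71 74 72 71 65 64 67 64 64 62]
290 [65 64 66 64 68 67 72 73 72 69 68 64 63 63 63 63 65 67]
291 [61 65 64 66 64 67 67 69 65 65 67 66 66 65 64 63 63 62]
292 [64 62 66 65 63 66 66 63 64 64 65 65 66 66 66 64 62 64]
293 [63 64 65 65 66 64 64 65 64 62 62 66 68 61 65 63 65 62]
294 [62 64 62 64 65 64 64 66 62 64 63 64 64 68 61 61 67 60]
295 [65 63 65 64 63 62 62 64 63 63 63 66 67 66 65 63 63 64]
```

The tip is centred over the key with about 12 mm to go.

Call:
arm_command(targets="0 0 0 0.2 0 0 255;0 0 0 0.4 0 0 255;0 0 0 0.6 0 0 255;0 0 0 0.6 0 0 255")

```text
t: 6.75
tool_pos: [0.5023, 0.1596, 0.0407]
eef_rot: [-0.694, -0.134, 0.695, -0.134]
ft_force: [-0.0, -0.8, -0.3]
gripper_width: 0.0002
```

Call:
arm_command(targets="0 0 0 0.1 0 0 255;0 0 0 0.2 0 0 255;0 0 0 0.2 0 0 255;0 0 0 0.2 0 0 255")

```text
t: 7.15
tool_pos: [0.5026, 0.1598, 0.0391]
eef_rot: [-0.694, -0.134, 0.694, -0.134]
ft_force: [-0.2, -0.4, -0.4]
gripper_width: 0.0002
```

Call:
arm_command(targets="0 0 0 0.1 0 0 255;0 0 0 0.2 0 0 255;0 0 0 0.2 0 0 255;0 0 0 0.2 0 0 255")

```text
t: 7.55
tool_pos: [0.5026, 0.1598, 0.037]
eef_rot: [-0.694, -0.134, 0.694, -0.134]
ft_force: [0.4, -0.2, -0.5]
gripper_width: 0.0004
```

Call:
arm_command(targets="0 0 0 0.1 0 0 255;0 0 0 0.2 0 0 255;0 0 0 0.2 0 0 255;0 0 0 0.2 0 0 255")

```text
t: 7.95
tool_pos: [0.5027, 0.1598, 0.0353]
eef_rot: [0.694, 0.134, -0.694, 0.134]
ft_force: [-0.7, -0.2, 3.1]
gripper_width: -0.0001
```

Call:
arm_command(targets="0 0 0 0.1 0 0 255;0 0 0 0.2 0 0 255;0 0 0 0.2 0 0 255;0 0 0 0.2 0 0 255")

```text
t: 8.35
tool_pos: [0.5026, 0.1598, 0.0334]
eef_rot: [0.694, 0.134, -0.694, 0.134]
ft_force: [-2.1, -1.1, 6.9]
gripper_width: 0.0004
```

Call:
arm_command(targets="0 0 0 -0.5 0 0 255;0 0 0 -2 0 0 255;0 0 0 -4 0 0 255;0 0 0 -4 0 0 255;0 0 0 -4 4 2 255;0 0 0 -4 8 4 255;0 0 0 -4 12 6 255;0 0 0 -4 14.1 6.7 255;0 0 0 -4 14.1 6.7 255;0 0 0 -4 14.1 6.7 255;0 0 0 -4 14.1 6.7 255")

```text
t: 9.45
tool_pos: [0.4928, 0.0061, 0.0728]
eef_rot: [-0.694, -0.136, 0.694, -0.135]
ft_force: [-0.2, 0.7, 0.2]
gripper_width: -0.0
```

```bash
python3 - <<'E'
from h import *
s=r.sense();print(s["tool_pos"],s["ft_force"],toolshift([.492,.0042,.038]))
p=imaging.capture("scene")[0]
cv2.imwrite("pics/s3.png",cv2.resize(p[200:310,300:410],None,fx=5,fy=5,interpolation=cv2.INTER_CUBIC))
E
```

```text
[0.49279473 0.00607551 0.07280411] [-0.22205719  0.72992051  0.18537605] [3.48016786 0.14889265 0.144954  ]
```

View pics/s3.png

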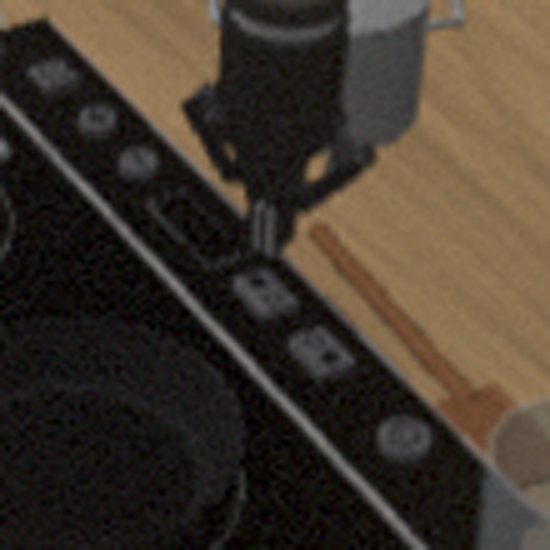

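The tip at (265,255) is directly over the right-zone key at (263,295), and the on/off key is clear.

Call:
arm_command(targets="0 0 0 1 0.1 0.1 255;0 0 0 2 0.1 0.1 255;0 0 0 2.7 0.1 0.1 255;0 0 0 3.1 0.1 0.1 255;0 0 0 3.3 0.1 0.1 255;0 0 0 3.3 0.1 0.1 255;0 0 0 3.3 0.1 0.1 255")

```text
t: 10.2
tool_pos: [0.4928, 0.0027, 0.0403]
eef_rot: [0.694, 0.134, -0.694, 0.134]
ft_force: [0.7, -0.8, -0.5]
gripper_width: 0.0002
```

Call:
arm_command(targets="0 0 0 0.1 0 0 255;0 0 0 0.2 0 0 255;0 0 0 0.3 0 0 255;0 0 0 0.3 0 0 255;0 0 0 0.3 0 0 255")

```text
t: 10.7
tool_pos: [0.4924, 0.0027, 0.0371]
eef_rot: [-0.694, -0.134, 0.694, -0.134]
ft_force: [0.2, -0.2, 0.8]
gripper_width: -0.0001
```

Call:
arm_command(targets="0 0 0 0.1 0 0 255;0 0 0 0.2 0 0 255;0 0 0 0.2 0 0 255;0 0 0 0.2 0 0 255")

```text
t: 11.1
tool_pos: [0.4926, 0.0026, 0.0353]
eef_rot: [0.694, 0.134, -0.694, 0.134]
ft_force: [-1.4, 0.0, 2.5]
gripper_width: -0.0001
```

Call:
arm_command(targets="0 0 0 0.1 0 0 255;0 0 0 0.2 0 0 255;0 0 0 0.25 0 0 255;0 0 0 0.25 0 0 255;0 0 0 0.25 0 0 255")

```text
t: 11.6
tool_pos: [0.4925, 0.0027, 0.033]
eef_rot: [0.694, 0.134, -0.694, 0.134]
ft_force: [-1.8, -0.3, 6.4]
gripper_width: 0.0002
```

Call:
arm_command(targets="0 0 0 -0.5 0 0 255;0 0 0 -2 0 0 255;0 0 0 -4 0 0 255;0 0 0 -4 0 0 255;0 0 0 -4 4 2 255;0 0 0 -4 8 4 255;0 0 0 -4 12 6 255;0 0 0 -4 16 8 255;0 0 0 -4 18.7 9.2 255;0 0 0 -4 18.7 9.2 255;0 0 0 -4 18.7 9.2 255;0 0 0 -4 18.7 9.2 255")

```text
t: 12.8
tool_pos: [0.4768, -0.2031, 0.072]
eef_rot: [-0.694, -0.136, 0.694, -0.134]
ft_force: [0.6, 1.3, 0.3]
gripper_width: -0.0004
```

```bash
python3 - <<'E'
from h import *
s=r.sense();print(s["tool_pos"],s["ft_force"],toolshift([.4767,-.2052,.038]))
p=imaging.capture("scene")[0]
cv2.imwrite("pics/s4.png",cv2.resize(p[170:280,270:380],None,fx=5,fy=5,interpolation=cv2.INTER_CUBIC))
E
```

```text
[ 0.47676275 -0.20309623  0.07200789] [0.56134932 1.31859947 0.27965452] [3.40044536 0.19858541 0.08483494]
```

View pics/s4.png

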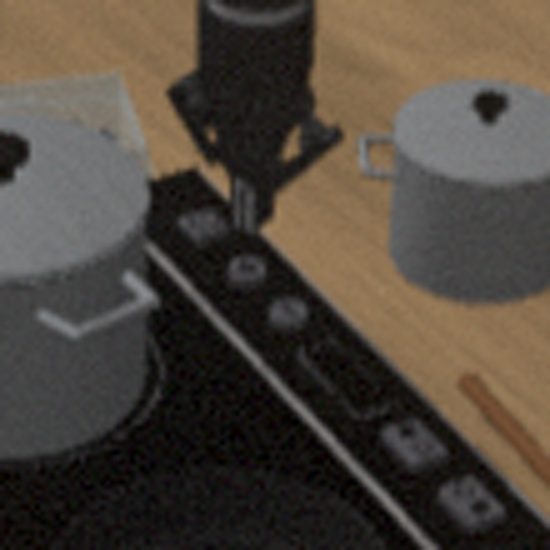

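The tip at (245,228) is directly above the plus key at (247,268). The keys already pressed look up.

Call:
arm_command(targets="0 0 0 1 0.1 0 255;0 0 0 2 0.1 0 255;0 0 0 2.7 0.1 0 255;0 0 0 3.1 0.1 0 255;0 0 0 3.3 0.1 0 255;0 0 0 3.3 0.1 0 255;0 0 0 3.3 0.1 0 255")

```text
t: 13.55
tool_pos: [0.4774, -0.2062, 0.0398]
eef_rot: [0.694, 0.134, -0.694, 0.134]
ft_force: [0.0, 0.4, -0.1]
gripper_width: 0.0002
```

Call:
arm_command(targets="0 0 0 0.1 0 0 255;0 0 0 0.2 0 0 255;0 0 0 0.3 0 0 255;0 0 0 0.3 0 0 255;0 0 0 0.3 0 0 255")

```text
t: 14.05
tool_pos: [0.4773, -0.2062, 0.0368]
eef_rot: [0.694, 0.134, -0.694, 0.134]
ft_force: [-1.0, -0.3, 1.1]
gripper_width: 0.0005
```

Call:
arm_command(targets="0 0 0 0.1 0 0 255;0 0 0 0.2 0 0 255;0 0 0 0.2 0 0 255;0 0 0 0.2 0 0 255")

```text
t: 14.45
tool_pos: [0.4773, -0.2062, 0.0349]
eef_rot: [0.694, 0.134, -0.694, 0.134]
ft_force: [-0.6, -0.4, 4.5]
gripper_width: 0.0001
```

Call:
arm_command(targets="0 0 0 0.1 0 0 255;0 0 0 0.2 0 0 255;0 0 0 0.2 0 0 255;0 0 0 0.2 0 0 255")

```text
t: 14.85
tool_pos: [0.4773, -0.2062, 0.033]
eef_rot: [0.694, 0.134, -0.694, 0.134]
ft_force: [-2.1, -0.3, 5.7]
gripper_width: -0.0002
```

Call:
arm_command(targets="0 0 0 -0.5 0 0 255;0 0 0 -2 0 0 255;0 0 0 -5 0 0 255;0 0 0 -10 0 0 255;0 0 0 -15 0 0 255;0 0 0 -15 0 0 255;0 0 0 -15 0 0 255;0 0 0 -15 0 0 255")

```text
t: 15.65
tool_pos: [0.4758, -0.2058, 0.1809]
eef_rot: [-0.693, -0.135, 0.695, -0.134]
ft_force: [0.7, -0.3, -0.6]
gripper_width: 0.0001
```

```bash
python3 - <<'E'
from h import *
s=r.sense();print(s["tool_pos"],s["ft_force"],s["t"])
p,d=imaging.capture("scene"); cv2.imwrite("pics/s5.png",p)
E
```

```text
[ 0.47583391 -0.20577251  0.18090792] [ 0.70051517 -0.34507703 -0.59555407] 15.65
```

View pics/s5.png

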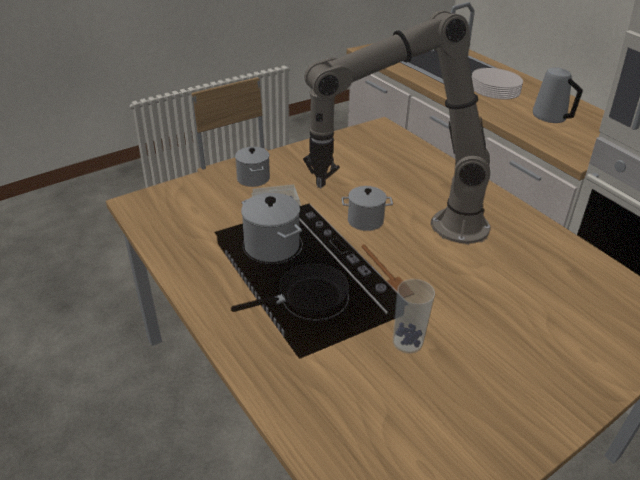

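The arm is clear at (320,185), and the pot, pan, beaker, punnet and turner stand where they were. By the spring figures, the peak forces of 5.7–6.9 N mean each key went down about 3.4–4.3 mm.

```bash
python3 -c "
from plant import job
print(job.finish_job())"
```

```text
the job is handed in; nothing more can be done
None
```

I tapped on/off, then the right-zone key (the tall pot stands on the right zone), then plus, with the fingers shut, and handed the job in at about 16 s. No verdict was reported.

- **Key presses:** The upward force read 6.9 N on on/off, 6.4 N on the right-zone key and 5.7 N on plus, each at the end of its press. By the spring data that is roughly 3.4–4.3 mm of travel, past the 2 mm needed and well under 20 N. I raised the arm 40 mm between keys and did not touch any other key.
- **Last checks:** The arm is about 15 cm above the keys with no force beyond noise. The final scene picture shows the pot, pan, beaker, punnet and turner where they stood. I inferred that the keys came up from the unloaded force and the pictures; the joint values cannot be read.
- **Disagreement:** The reported TCP height did not match the real fingertips. They were about 36 mm higher than it said, both by scene depth and by where contact came (about 0.036 m instead of 0.070 m). Sideways it agreed, so I used depth and force for the height.

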